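Lay the tumbler barrel on its rollers and stand the end gate up

TASK

Make the rock tumbler ready to run: push the standing blue barrel over so that it lies along the two rollers with its rubber lid towards the motor housing, then push the yellow end gate up until it stands fully upright. Use only pushes with the fingers: do not grip or lift the barrel or the gate, and leave the amethyst, scoop and mortar where they are.

Things in the scene. Friction and masses are not known exactly. Their poses are not given: they have to be found in the camera images.
- base: Black plastic tumbler base without drum, fixed to the shelf, 335 mm long, 165 mm wide, deck 45 mm high. Origin on the shelf surface, midway along the rollers. Its x axis runs along the rollers, from the gate end (-x) to the motor end (+x); y across; z up
- rollers (a point): Midway between the tops of the two grey rubber-sleeved rollers, 68 mm above the base's origin. They run along the base's x from -115 to +115 mm, at y = -28 and +28 mm, 20 mm in diameter, and do not turn
- motor (a point): Centre of the top of the black motor housing, which stands on the deck from x = +126 to +202 mm (frame of the base), 155 mm wide, top 120 mm up
- barrel: Loose blue barrel, 84 mm in diameter, 127 mm tall (110 mm blue with a white band near the lid, 13 mm black rubber lid 81 mm in diameter, 4 mm brass nut), 0.4 to 0.8 kg. Starts standing on end on both rollers near the gate, lid up. Origin at the centre of its flat bottom, z along its axis to the lid
- barrel_center (a point): Centre of the barrel, on its axis 62.5 mm from its bottom. Pushed near the top towards the motor, the barrel tips about its bottom edge (pivot 31 mm ahead of its axis; friction is enough), passes balance at about 27 degrees and falls into the groove between the rollers, where this point is 102 mm above the shelf
- barrel_lid (a point): Point on the barrel's axis at the lid end, 125 mm from its bottom
- gate (a joint): Hinge of the yellow end gate: 0 = upright (against its stop, the working position), grows as the gate leans outwards, away from the motor, 0.45 to 0.8 rad at the start, at most 0.9. It stays where it is left; about 1.5 N square to its face at the edge moves it; as it rises its edge travels up as well as in. It cannot lean in past 0
- gate_edge (a point): Middle of the free (upper) edge of the gate, a flat plate 60 mm wide and 10 mm thick whose edge is 75 mm from its hinge. Axes: z from hinge to edge, y along the hinge, x out of the face towards the motor when upright
- gate_hinge (a point): Middle of the gate's hinge line: at x = -137 mm, y = 0, z = 50 mm in the frame of the base, parallel to the base's y axis. Outside the gate there is only bare shelf
- amethyst: Loose chunk of raw purple amethyst, about 62 x 46 mm, 55 mm high, beside the base, not to be moved. Origin under its centre
- scoop: Loose aluminium scoop lying flat, 172 mm long (tray 85 x 56 mm and 32 mm high, handle towards its -x), not to be moved. Origin on the underside near the back of the tray
- mortar: Loose white ceramic mortar (bowl), 96 mm across, 62 mm high, not to be moved. Origin under its centre
Things that resemble listed ones, but are neither listed nor needed, are in the scene too. There is more than one size of the barrel; the one meant has the size given above.

How it is judged:
By the outcome, as a careful person would: the job done as asked, in the order asked, and still so for the second after the job is handed in, with the robot touching nothing.
It also fails if it takes over 48 s, if anything falls off the work surface, if the arm or the gripper's body presses on something with over 40 N, if the wrist force passes 120 N, or if a joint passes its speed limit or range.

ROBOT

A 6-joint arm with a two-finger parallel gripper is mounted at the origin on the work surface. World frame = base frame: x ahead of the robot, y to its left, z up, the work surface at z = 0. Lengths are in mm, angles in rad, forces in N, time in s.
With the tool pointing down it reaches from about 250 to 775 mm from the base axis. Payload 4 kg.
Tool frame: the origin (TCP) lies at the very end of the fingers, on their centre line; the grasp point (between the pads) lies 19 mm behind it; z points along the fingers, y is the line along which they close (so a half turn about z gives the same grasp; the last joint's range is limited). The gripper opens to 85 mm and grips with 20 to 120 N. Pads are 22 mm wide; open, the fingers measure 114 mm over their backs; the gripper's body (76 mm by 85 mm) begins 54 mm behind the grasp point. The pads swing forward as they close: fully open they stand 13 mm farther back than shut.
Start: joints at [1.239, 0.087, 1.371, -0, 1.684, -0.103], TCP at [124.753, 535.681, 231.341] pointing down, gripper open.
Joint ranges: [-3.1, 3.1], [-0.76, 2.03], [0.27, 2.55], [-1.08, 4.22], [0.17, 2.65], [-2.57, 2.57]. Speed limits (rad/s): [2.79, 2.79, 3.14, 3.14, 3.14, 3.14].

INTERFACE

Orientations are given as a unit quaternion [x, y, z, w].
In Python, from bench import * gives the robot as it stands. The module is installed in compiled form; this text tells all that it offers.
- The arm moves only by the tool send_rows, never from a script. Its argument "steps" is a list of rows, each a list of 6 numbers: the shift along the tool's x, y, z in cm, then the turn, a rotation vector about the tool's x, y, z in rad. A call has exactly 5 rows; each row is the pose to reach, as a shift and turn from the pose commanded when the call began, along the tool's axes at that moment; what a row does not reach only later rows make up. A row lasts 1/10 s, in which the tool goes at most 50 mm and 8.59 degrees, less where a joint would pass 70% of its speed; a pose out of reach is approached as far as the arm can. A call with a gripper value outside its range is refused whole. "grip" is the closure in counts, from 0 (fully open) to 255 (shut), set as the call begins (left out, the last holds). The fingers move at their own pace and stop on an object; the grip force is fixed at half the most. Time passes only in rows, so rows that repeat a pose let the fingers close, or fill a call up. It gives the time, the measured TCP pose, the force, the opening and the grip force at its end, in the units of the state.
- observe(): the state, without advancing time (a new reading comes with each control period).
- get_image(name): name is "scene" or "top" or "wrist"; returns a dict with "color" (420x560x3 uint8, blue, green, red), "depth" (420x560 float32, mm along the optical axis (not along the pixel's ray), 0 where there is no reading), "fx", "fy", "cx", "cy" (pixels), "rvec" (rotation vector, rad) and "tvec" (3), from world to camera coordinates, as OpenCV has them; the wrist camera has in their place "hand_eye" (4x4, takes a point from camera to tool coordinates, whose origin is the TCP and whose axes are the flange's). Camera axes: x right, y down, z forward; pixel columns grow to the right and rows downward; lengths in mm; the calibration is good to about 2 mm. A picture is of the moment at which its call begins: read the wrist's pose just before it.
- finish_job(): hands the job in; it is judged then, once.
The state is a dict: "t": time; "qpos": joint angles; "dq": joint speeds; "effort": joint torques, N m; "tcp_pos": TCP position; "orientation": TCP orientation; "wrist_force": force on the tool from outside, world axes, zero at the start; "moment": the same for the moment, N m; "finger_gap": opening from 0.0 (shut) to 1.0 (fully open); "grasp_force": force on a finger pad.
Only numpy, scipy, OpenCV 4.12 (cv2) and the standard library are available. Lean on these libraries where they do the work, as an engineer would, in place of code of your own. Each camera call takes 0.05 s, during which the arm holds its last target. There are 200 camera calls.

## Working session

There is one attempt and no reset: what is moved stays moved. The work goes in short steps, Python scripts to look and compute and a tool call to move; the robot and the scene stay as the last step left them, time stands still between calls to the robot, and variables do not carry over. Pictures are saved under pics/ and viewed, at most 10 in all, crops included, and the job is handed in when it is done.

Besides the shell and the picture viewer there is one more tool, called by a JSON object that holds its "name" and its "arguments", one argument or row to a line. send_rows: Moves the arm, as the interface text tells. Its arguments: {"type":"object","properties":{"steps":{"type":"array","items":{"type":"array","items":{"type":"number"}}},"grip":{"type":"number"}},"required":["steps"]}

```bash
mkdir -p pics; cat > h.py <<'E'
from bench import *
import numpy as np, cv2
def cam(n):
    im=get_image(n); K=np.array([[im["fx"],0,im["cx"]],[0,im["fy"],im["cy"]],[0,0,1]])
    R=cv2.Rodrigues(np.array(im["rvec"],float))[0]; t=np.array(im["tvec"],float).ravel()
    v,u=np.mgrid[0:420,0:560]; d=im["depth"]
    P=np.stack([(u-K[0,2])/K[0,0]*d,(v-K[1,2])/K[1,1]*d,d],-1)
    return im,K,R,t,(P-t)@R   # world points per pixel
E
python3 - <<'E'
from h import *
a=cam("scene");b=cam("top")
cv2.imwrite("pics/s.png",a[0]["color"]);cv2.imwrite("pics/t.png",b[0]["color"])
np.savez("a.npz",sc=a[0]["color"],sp=a[4],tc=b[0]["color"],tp=b[4])
s=observe();print(s)
E
```

```text
{'t': 0.1, 'qpos': array([ 1.23888633e+00,  8.78959724e-02,  1.37213701e+00, -6.84371980e-06,
        1.68360209e+00, -1.03094485e-01]), 'dq': array([ 2.91150294e-04, -2.35837174e-03, -3.32499124e-03,  7.06108379e-04,
       -1.29933925e-05,  8.98768034e-04]), 'effort': array([ 2.33148487e-03, -3.53017151e+01, -3.14214885e+01,  3.03490310e-05,
        7.95277680e-03,  1.62326472e-05]), 'tcp_pos': array([124.60681481, 535.22821711, 230.23085353]), 'orientation': array([ 1.14158654e-01,  9.93462007e-01, -9.97885726e-04, -2.17048413e-04]), 'wrist_force': array([ 0.58825235, -0.02993162, -0.18548535]), 'moment': array([-0.01585053, -0.0057231 , -0.00687055]), 'grasp_force': 0.0, 'finger_gap': 0.9993153030585545}
```

View pics/s.png

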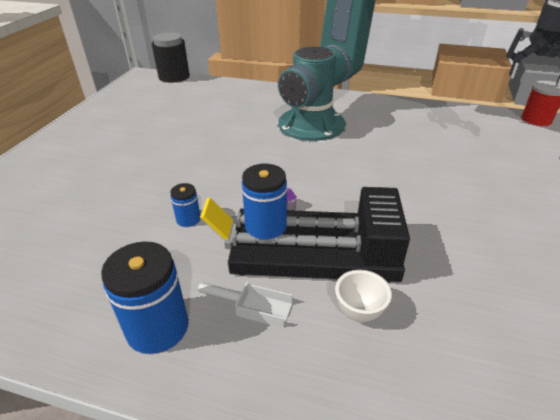

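View pics/t.png

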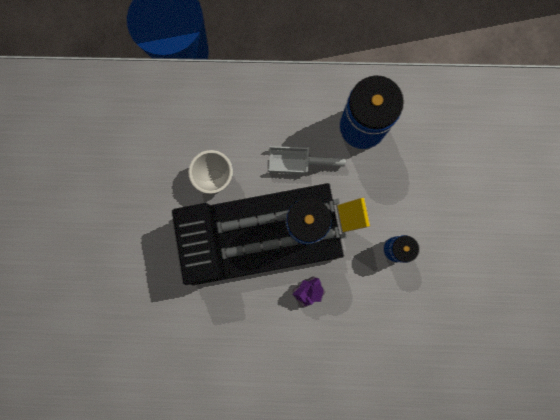

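The scene view shows three blue barrels. One stands on the rollers at (265,200), a larger one is on the shelf at (148,300), and a small one is at (185,205). The one on the rollers fits the description, and I'll check its size. The yellow gate is at (217,219) in the scene view and (353,215) in the top view. The motor is at (382,225) in the scene view and (197,243) in the top view.

```bash
python3 - <<'E'
from h import *
z=np.load("a.npz")
for n in("t","s"):
    c,P=z[n+"c"],z[n+"p"]; h=cv2.cvtColor(c,cv2.COLOR_BGR2HSV)
    def comps(m,name,amin=12):
        k,l,s,ce=cv2.connectedComponentsWithStats(m.astype(np.uint8))
        for i in range(1,k):
            if s[i,4]<amin: continue
            p=P[l==i]; print(n,name,ce[i].round(),s[i,4],"med",np.median(p,0).round(),"lo",np.percentile(p,2,0).round(),"hi",np.percentile(p,98,0).round())
    H,S,V=h[...,0],h[...,1],h[...,2]
    comps((H>8)&(H<21)&(S>150)&(V>120)&(P[...,2]>40)&(P[...,2]<400),"nut")
    comps((H>=21)&(H<35)&(S>150)&(V>80),"yel",40)
    comps((H>100)&(H<130)&(S>150)&(V>50),"blue",60)
    comps((H>130)&(H<160)&(S>80)&(V>40),"purp",40)
    if n=="t":
        for nm,lo,hi in(("base",38,52),("motor",112,128),("roll",62,74),("lidtop",180,200)):
            m=(P[...,2]>lo)&(P[...,2]<hi)&(V<(130 if nm=="roll" else 70)); m=cv2.morphologyEx(m.astype(np.uint8),cv2.MORPH_OPEN,np.ones((3,3)))
            k,l,s,ce=cv2.connectedComponentsWithStats(m)
            for i in range(1,k):
                if s[i,4]>150:
                    p=P[l==i]; r=cv2.minAreaRect(p[:,:2].astype(np.float32)); print(nm,ce[i].round(),s[i,4],np.round(r[0],1),np.round(r[1],1),round(r[2],2),"z",np.median(p[:,2]).round(1))
c=z["sc"][150:280,170:420]; cv2.imwrite("pics/crop.png",cv2.resize(c,None,fx=3,fy=3,interpolation=3))
E
```

```text
t nut [377. 100.] 78 med [804. -93. 165.] lo [ 795. -101.  163.] hi [812. -85. 168.]
t nut [309. 219.] 49 med [568.  34. 195.] lo [562.  29. 192.] hi [575.  41. 198.]
t nut [406. 248.] 17 med [ 522. -169.   87.] lo [ 518. -173.   85.] hi [ 525. -165.   90.]
t yel [353. 215.] 779 med [588. -60.  90.] lo [559. -85.  56.] hi [616. -35. 115.]
t blue [165.  25.] 3476 med [1321.  544. -489.] lo [1218.  423. -510.] hi [1414.  675. -483.]
t blue [366. 121.] 101 med [760. -70. 143.] lo [ 750. -126.  134.] hi [804. -39. 152.]
t blue [390. 243.] 64 med [ 535. -145.   42.] lo [ 524. -154.    9.] hi [ 545. -141.   75.]
t purp [309. 292.] 559 med [426.  25.  47.] lo [400.  -0.  33.] hi [452.  55.  59.]
base [270. 203.] 2014 [614.3 107.5] [ 43.4 255.5] 12.14 z 45.5
base [254. 234.] 1150 [544.8 146.3] [ 38.2 149.2] 12.41 z 45.6
base [283. 258.] 2439 [496.3  83.4] [ 45.9 258.5] 12.05 z 45.5
motor [196. 243.] 2740 [520.5 255.4] [155.2  76.7] 12.06 z 120.4
roll [252. 221.] 545 [571.5 149.4] [ 20.4 147.8] 11.41 z 66.9
roll [258. 247.] 588 [518.  134.4] [ 20.  159.8] 12.82 z 67.0
lidtop [309. 220.] 1451 
[... 373 characters left out ...]
3.]
s yel [135. 262.] 63 med [806. -93. 165.] lo [ 797. -101.  164.] hi [814. -85. 167.]
s blue [264. 193.] 248 med [605.  47. 176.] lo [573.   4. 169.] hi [612.  74. 181.]
s blue [184. 200.] 74 med [ 548. -157.   73.] lo [ 521. -182.   70.] hi [ 553. -143.   79.]
s blue [265. 218.] 1490 med [606.  47. 117.] lo [571.   3.  73.] hi [612.  74. 158.]
s blue [187. 214.] 473 med [ 548. -155.   34.] lo [ 522. -183.    5.] hi [ 554. -142.   60.]
s blue [144. 293.] 623 med [846. -59. 140.] lo [ 787. -117.  130.] hi [860. -40. 147.]
s blue [155. 324.] 2916 med [846. -58.  67.] lo [ 791. -112.    8.] hi [861. -39. 117.]
s purp [290. 195.] 81 med [427.  45.  42.] lo [415.  37.  33.] hi [438.  57.  55.]
```

View pics/crop.png

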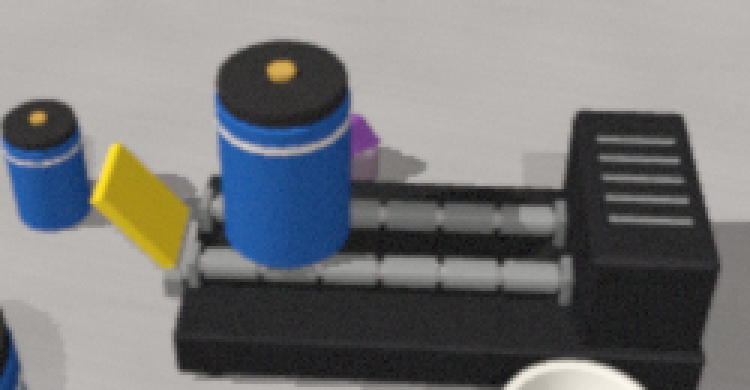

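The crop shows the tall barrel at about (284,155), standing on both rollers with its lid up. Its lid is about 80 mm across and its nut top is at 195 mm, which is 68 + 127, so it is the one meant. The gate, at (140,205) in the crop, leans outwards.

The base axis (gate to motor) is (-0.209, 0.978) and the origin is about (555, 95). Next I compute the approach shifts.

```bash
cat >> h.py <<'E'
from scipy.spatial.transform import Rotation as Ro
A=np.array([-.209,.978,0]); Y=np.array([-.978,-.209,0]); O=np.array([554.8,95.,0])
Rt=Ro.from_matrix(np.stack([A,-Y,[0,0,-1]],1))
def base(p): d=np.array(p)-O; return np.array([d@A,d@Y,d[2]])
def delta(bx,by,z):
    s=observe(); R=Ro.from_quat(s["orientation"]); T=O+bx*A+by*Y+[0,0,z]
    print("t",round(s["t"],2),"tcp base",base(s["tcp_pos"]).round(1),"F",s["wrist_force"].round(1),"gap",round(s["finger_gap"],2),"q",s["qpos"].round(2))
    print("shift cm",(R.inv().apply(T-s["tcp_pos"])/10).round(2),"rot",(R.inv()*Rt).as_rotvec().round(3))
E
python3 - <<'E'
from h import *
delta(-150,0,310)
z=np.load("a.npz")
for n in "ts":
    c,P=z[n+"c"],z[n+"p"]; h=cv2.cvtColor(c,cv2.COLOR_BGR2HSV); m=(h[...,0]>=21)&(h[...,0]<35)&(h[...,1]>150)&(h[...,2]>80)&(P[...,1]>-88)&(P[...,2]<125)&(P[...,0]<700)
    m=cv2.erode(m.astype(np.uint8),np.ones((3,3)))>0
    b=np.array([base(p) for p in P[m]]); f=np.polyfit(b[:,2],b[:,0],1); print("gate",b.min(0).round(),b.max(0).round(),"lean",np.arctan(-f[0]).round(3),"x@50",np.polyval(f,50).round(1))
print("lid",base([567.4,33.2,191]),"nut",base([568,34,195]))
E
```

```text
t 0.1 tcp base [520.5 328.7 230.2] F [ 0.6 -0.  -0.2] gap 1.0 q [ 1.24  0.09  1.37 -0.    1.68 -0.1 ]
shift cm [-58.26 -46.71  -7.89] rot [-2.000e-03  1.000e-03  1.131e+00]
gate [-180.  -27.   56.] [-136.   27.  117.] lean 0.636 x@50 -130.4
gate [-182.  -34.   57.] [-138.   23.  114.] lean 0.634 x@50 -132.3
lid [-63.0738   0.5934 191.    ] nut [-6.24168e+01 -1.60600e-01  1.95000e+02]
```

{"name": "send_rows", "arguments": {
  "grip": 255,
  "steps": [
    [0,0,-4,0,0,0.1],
    [-1,-1,-8,0,0,0.25],
    [-4,-3,-8,0,0,0.4],
    [-8,-6.5,-8,0,0,0.55],
    [-12,-9.6,-8,0,0,0.7]
  ]
}}

```text
t: 0.6
tcp_pos: [217.8, 416.7, 311.0]
orientation: [0.45, 0.893, -0.0, 0.0]
wrist_force: [2.6, -0.2, 0.2]
finger_gap: 0.142
grasp_force: 0.0
```

```bash
python3 -c "from h import *
delta(-150,0,310)"
```

```text
t 0.6 tcp base [385.1 262.3 311. ] F [ 2.6 -0.2  0.2] gap 0.14 q [ 0.97 -0.09  1.39 -0.    1.84  0.33]
shift cm [-59.56   1.71   0.12] rot [-0.     0.     0.427]
```

{"name": "send_rows", "arguments": {
  "steps": [
    [-4,0.1,0,0,0,0.1],
    [-8.5,0.2,0,0,0,0.22],
    [-13,0.3,0,0,0,0.32],
    [-17.5,0.5,0,0,0,0.43],
    [-22,0.6,0,0,0,0.43]
  ]
}}

```text
t: 1.1
tcp_pos: [354.6, 243.6, 310.9]
orientation: [0.629, 0.777, -0.0, -0.0]
wrist_force: [0.6, 0.5, 0.2]
finger_gap: 0.001
grasp_force: 0.0
```

```bash
python3 -c "from h import *
delta(-150,0,310)"
```

```text
t 1.1 tcp base [187.2 164.7 310.9] F [0.6 0.5 0.2] gap 0.0 q [ 0.47 -0.18  1.47  0.    1.85  0.26]
shift cm [-33.72  16.47   0.08] rot [-0. -0. -0.]
```

{"name": "send_rows", "arguments": {
  "steps": [
    [-4,2,0,0,0,0],
    [-8,4,0,0,0,0],
    [-12,6,0,0,0,0],
    [-16,8,0,0,0,0],
    [-19.5,9.5,0,0,0,0]
  ]
}}

```text
t: 1.6
tcp_pos: [488.9, 72.6, 310.5]
orientation: [0.629, 0.778, -0.0, -0.0]
wrist_force: [0.8, -0.2, -0.1]
finger_gap: -0.003
grasp_force: 0.0
```

{"name": "send_rows", "arguments": {
  "steps": [
    [-4,2,0,0,0,0],
    [-8,4,0,0,0,0],
    [-11.5,5.7,0,0,0,0],
    [-14.2,7,0,0,0,0],
    [-14.2,7,0,0,0,0]
  ]
}}

```text
t: 2.1
tcp_pos: [587.5, -52.8, 308.6]
orientation: [0.63, 0.777, -0.001, -0.001]
wrist_force: [0.3, -0.4, -0.3]
finger_gap: 0.0
grasp_force: 0.0
```

```bash
python3 -c "from h import *
delta(-140,0,165)"
```

```text
t 2.1 tcp base [-151.4   -1.1  308.6] F [ 0.3 -0.4 -0.3] gap 0.0 q [-0.19  0.18  1.12 -0.    1.85 -0.39]
shift cm [ 1.13 -0.07 14.36] rot [-0.003 -0.    -0.003]
```

{"name": "send_rows", "arguments": {
  "steps": [
    [0,-0.1,4,0,0,0],
    [0,-0.1,8,0,0,0],
    [0,-0.1,12,0,0,0],
    [0,-0.1,14.2,0,0,0],
    [0,-0.1,14.2,0,0,0]
  ]
}}

```text
t: 2.6
tcp_pos: [582.0, -48.3, 164.0]
orientation: [0.628, 0.778, -0.002, -0.005]
wrist_force: [-0.4, 0.8, -0.6]
finger_gap: -0.002
grasp_force: 0.0
```

{"name": "send_rows", "arguments": {
  "steps": [
    [0.5,0,0,0,0,0],
    [1,0,0,0,0,0],
    [1.5,0,0,0,0,0],
    [2,0,0,0,0,0],
    [2.5,0,0,0,0,0]
  ]
}}

```text
t: 3.1
tcp_pos: [580.3, -24.7, 170.3]
orientation: [0.628, 0.778, 0.001, 0.001]
wrist_force: [-0.2, -0.4, -1.0]
finger_gap: 0.002
grasp_force: 0.0
```

```bash
python3 -c "from h import *
delta(-116,0,168)
cv2.imwrite('pics/a2.png',get_image('scene')['color'][80:300,150:450])"
```

```text
t 3.1 tcp base [-1.224e+02  1.000e-01  1.703e+02] F [-0.2 -0.4 -1. ] gap 0.0 q [-0.14  0.17  1.4   0.    1.57 -0.35]
shift cm [0.64 0.01 0.23] rot [0.002 0.    0.002]
```

View pics/a2.png

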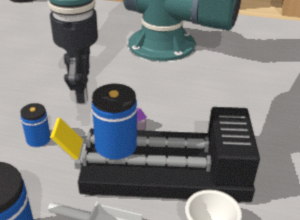

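The fingertip is at about (80,95) in the crop, just on the gate side of the barrel's upper part and clear of the gate. I start pushing.

{"name": "send_rows", "arguments": {
  "steps": [
    [0.6,0,0,0,0,0],
    [1.2,0,0,0,0,0],
    [1.8,0,0,0,0,0],
    [2.4,0,0,0,0,0],
    [3,0,0,0,0,0]
  ]
}}

```text
t: 3.65
tcp_pos: [573.8, 4.5, 169.7]
orientation: [0.628, 0.778, 0.0, 0.0]
wrist_force: [0.3, -2.4, 2.0]
finger_gap: -0.002
grasp_force: 1.0
```

```bash
cat >> h.py <<'E'
def nut():
    im,K,R,t,P=cam("scene"); h=cv2.cvtColor(im["color"],cv2.COLOR_BGR2HSV); c=im["color"]
    m=(h[...,0]>8)&(h[...,0]<21)&(h[...,1]>150)&(h[...,2]>120)&(abs(P[...,0]-550)<70)&(P[...,1]>0)&(P[...,1]<260)&(P[...,2]>60)
    b=(h[...,0]>100)&(h[...,0]<130)&(h[...,1]>150)&(h[...,2]>50)&(abs(P[...,0]-560)<80)&(P[...,1]>-30)&(P[...,1]<260)&(P[...,2]>60)
    for n,k in(("nut",m),("blue",b)):
        if k.sum()>3:
            q=np.array([base(p) for p in P[k]]); print(n,k.sum(),np.median(q,0).round(1),np.percentile(q,2,0).round(),np.percentile(q,98,0).round())
    return c
E
python3 -c "from h import *
delta(-90,0,168)
nut()"
```

```text
t 3.65 tcp base [-92.5   0.4 169.7] F [ 0.3 -2.4  2. ] gap -0.0 q [-0.09  0.16  1.41 -0.    1.57 -0.3 ]
shift cm [0.25 0.04 0.17] rot [0.001 0.    0.001]
nut 42 [-33.9  -4.9 198. ] [-40.  -9. 195.] [-27.   4. 200.]
blue 1746 [-52.7 -38.4 130.3] [-94. -44.  77.] [-10. -17. 187.]
```

It is tipping without sliding, with the nut 28 mm forward and higher. I continue past balance.

{"name": "send_rows", "arguments": {
  "steps": [
    [0.6,0,0,0,0,0],
    [1.2,0,0,0,0,0],
    [1.8,0,0,0,0,0],
    [2.4,0,0,0,0,0],
    [3,0,0,0,0,0]
  ]
}}

```text
t: 4.2
tcp_pos: [566.9, 34.3, 168.7]
orientation: [0.628, 0.778, -0.0, -0.001]
wrist_force: [0.3, -0.1, -0.3]
finger_gap: -0.004
grasp_force: 0.0
```

```bash
python3 -c "from h import *
delta(-90,0,168)
nut()"
```

```text
t 4.2 tcp base [-61.8   0.9 168.7] F [ 0.3 -0.1 -0.3] gap -0.0 q [-0.04  0.15  1.43  0.    1.57 -0.25]
shift cm [-2.82  0.08  0.07] rot [-0.001 -0.001  0.002]
nut 39 [ 12.1  -3.8 191.3] [  5.  -9. 188.] [ 18.   6. 195.]
blue 1897 [-36.7 -37.8 138.3] [-82. -44.  85.] [ 14.  -6. 194.]
```

{"name": "send_rows", "arguments": {
  "steps": [
    [-1,0,-0.5,0,0,0],
    [-3,0,-1,0,0,0],
    [-6,0,-1,0,0,0],
    [-9,0,-1,0,0,0],
    [-12,0,-1,0,0,0]
  ]
}}

```text
t: 4.75
tcp_pos: [592.9, -85.9, 179.7]
orientation: [0.628, 0.778, -0.0, 0.0]
wrist_force: [0.3, -0.1, 0.3]
finger_gap: -0.002
grasp_force: 0.0
```

{"name": "send_rows", "arguments": {
  "steps": [
    [-1.5,0,0,0,0,0],
    [-3,0,0,0,0,0],
    [-4.5,0,0,0,0,0],
    [-5,0,0,0,0,0],
    [-5,0,0,0,0,0]
  ]
}}

```text
t: 5.25
tcp_pos: [603.2, -133.0, 179.2]
orientation: [0.628, 0.778, 0.0, -0.0]
wrist_force: [-0.6, 0.3, 0.5]
finger_gap: -0.001
grasp_force: 0.0
```

```bash
python3 -c "from h import *
delta(-230,0,85)
cv2.imwrite('pics/a3.png',cv2.resize(nut()[80:300,130:450],None,fx=2,fy=2))"
```

```text
t 5.25 tcp base [-233.1    0.3  179.2] F [-0.6  0.3  0.5] gap -0.0 q [-0.31  0.25  1.28  0.    1.61 -0.52]
shift cm [0.31 0.03 9.42] rot [-0.    -0.     0.001]
blue 2262 [ 23.3 -33.6 128.6] [-25. -44.  84.] [ 80.  11. 144.]
```

View pics/a3.png

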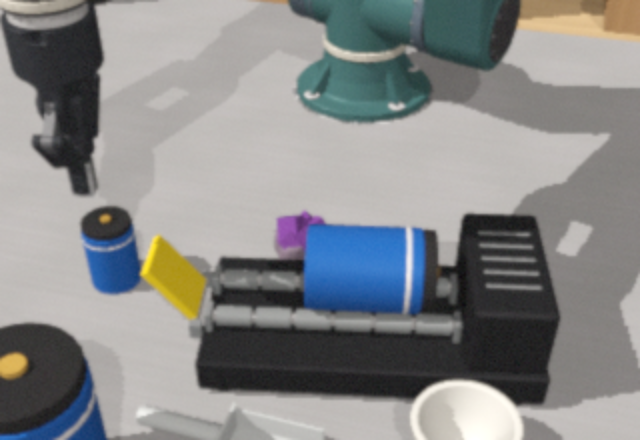

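The barrel lies at (370,268) in the groove with its lid towards the motor and its top at 144 mm, as expected. Next is the gate: I go down outside it.

{"name": "send_rows", "arguments": {
  "steps": [
    [0,0,3,0,0,0],
    [0,0,6,0,0,0],
    [0,0,8,0,0,0],
    [0,0,8.8,0,0,0],
    [0,0,8.8,0,0,0]
  ]
}}

```text
t: 5.8
tcp_pos: [602.3, -131.7, 89.9]
orientation: [0.628, 0.778, -0.0, -0.001]
wrist_force: [-0.9, -0.7, 0.3]
finger_gap: 0.001
grasp_force: 0.0
```

{"name": "send_rows", "arguments": {
  "steps": [
    [1,0,0,0,0,0],
    [2,0,0,0,0,0],
    [3,0,0,0,0,0],
    [4,0,0,0,0,0],
    [5,0,0,0,0,0]
  ]
}}

```text
t: 6.3
tcp_pos: [593.3, -83.7, 92.7]
orientation: [0.628, 0.778, 0.0, 0.002]
wrist_force: [1.5, -3.0, 2.4]
finger_gap: 0.003
grasp_force: 1.1
```

```bash
python3 -c "from h import *
delta(-153,0,90)"
```

```text
t 6.3 tcp base [-182.8   -0.3   92.7] F [ 1.5 -3.   2.4] gap 0.0 q [-0.23  0.26  1.45 -0.    1.43 -0.45]
shift cm [ 2.98 -0.03  0.27] rot [0.002 0.002 0.002]
```

{"name": "send_rows", "arguments": {
  "steps": [
    [0.5,0,0,0,0,0],
    [1,0,0,0,0,0],
    [1.5,0,0,0,0,0],
    [2,0,0,0,0,0],
    [2.5,0,0,0,0,0]
  ]
}}

```text
t: 6.8
tcp_pos: [587.1, -59.1, 91.0]
orientation: [0.628, 0.778, -0.0, -0.0]
wrist_force: [0.2, -1.5, 0.5]
finger_gap: 0.0
grasp_force: 0.5
```

{"name": "send_rows", "arguments": {
  "steps": [
    [0.1,0,0,0,0,0],
    [0.2,0,0,0,0,0],
    [0.3,0,0,0,0,0],
    [0.4,0,0,0,0,0],
    [0.4,0,0,0,0,0]
  ]
}}

```text
t: 7.3
tcp_pos: [586.4, -55.4, 91.2]
orientation: [0.628, 0.778, 0.0, -0.0]
wrist_force: [0.5, -0.2, -0.0]
finger_gap: -0.003
grasp_force: 0.2
```

```bash
cat >> h.py <<'E'
def gate(n):
    im,K,R,t,P=cam(n);h=cv2.cvtColor(im["color"],cv2.COLOR_BGR2HSV); m=(h[...,0]>=21)&(h[...,0]<35)&(h[...,1]>150)&(h[...,2]>60)&(P[...,1]>-100)&(P[...,1]<20)&(P[...,2]<140)&(P[...,0]<700)
    b=np.array([base(p) for p in P[m]]); print(n,m.sum(),np.percentile(b,2,0).round(1),np.percentile(b,98,0).round(1)); e=b[b[:,2]>b[:,2].max()-8]; print(" top",np.median(e,0).round(1)); return im["color"]
E
python3 -c "from h import *
delta(-153,0,90)
gate('scene');gate('top')"
```

```text
t 7.3 tcp base [-153.7    0.5   91.2] F [ 0.5 -0.2 -0. ] gap -0.0 q [-0.19  0.24  1.48  0.    1.42 -0.4 ]
shift cm [0.07 0.05 0.12] rot [-0.    -0.     0.001]
scene 366 [-142.5  -33.3   58.6] [-133.1   21.7  125.7]
 top [-137.6   -7.7  124.4]Traceback (most recent call last):
  File "<string>", line 3, in <module>
    gate('scene');gate('top')
                  ~~~~^^^^^^^
  File "h.py", line 27, in gate
    b=np.array([base(p) for p in P[m]]); print(n,m.sum(),np.percentile(b,2,0).round(1),np.percentile(b,98,0).round(1)); e=b[b[:,2]>b[:,2].max()-8]; print(" top",np.median(e,0).round(1)); return im["color"]
                                                         ~~~~~~~~~~~~~^^^^^^^
    return _quantile_unchecked(
        a, q, axis, out, overwrite_input, method, keepdims, weights)
    return _ureduce(a,
                    func=_quantile_ureduce_func,
    ...<5 lines>...
                    overwrite_input=overwrite_input,
                    method=method)
    r = func(a, **kwargs)
    result = _quantile(arr,
                       quantiles=q,
    ...<2 lines>...
                       out=out,
                       weights=wgt)
    slices_having_nans = np.isnan(arr[-1, ...])
                                  ~~~^^^^^^^^^
IndexError: index -1 is out of bounds for axis 0 with size 0
```

The gate is almost upright, but the low force says it is not on its stop yet. I push on in small steps until the force rises.

{"name": "send_rows", "arguments": {
  "steps": [
    [0.05,0,0,0,0,0],
    [0.1,0,0,0,0,0],
    [0.15,0,0,0,0,0],
    [0.2,0,0,0,0,0],
    [0.2,0,0,0,0,0]
  ]
}}

```text
t: 7.9
tcp_pos: [586.2, -54.4, 91.3]
orientation: [0.628, 0.778, -0.0, 0.001]
wrist_force: [0.8, -4.0, -1.3]
finger_gap: 0.001
grasp_force: 2.2
```

```bash
python3 -c "from h import *
delta(-153,0,90)
gate('scene')"
```

```text
t 7.9 tcp base [-152.7    0.5   91.3] F [ 0.8 -4.  -1.3] gap 0.0 q [-0.19  0.24  1.48 -0.    1.42 -0.4 ]
shift cm [-0.03  0.05  0.13] rot [0.    0.002 0.001]
scene 359 [-141.7  -33.3   59.2] [-132.7   22.1  125.8]
 top [-136.7   -9.5  124.3]
```

{"name": "send_rows", "arguments": {
  "steps": [
    [0.05,0,0,0,0,0],
    [0.1,0,0,0,0,0],
    [0.15,0,0,0,0,0],
    [0.15,0,0,0,0,0],
    [0.15,0,0,0,0,0]
  ]
}}

```text
t: 8.45
tcp_pos: [586.2, -54.4, 91.3]
orientation: [0.629, 0.778, -0.001, 0.002]
wrist_force: [1.6, -7.9, -2.6]
finger_gap: 0.003
grasp_force: 4.1
```

```bash
python3 -c "from h import *
delta(-153,0,90)"
```

```text
t 8.45 tcp base [-152.6    0.5   91.3] F [ 1.6 -7.9 -2.6] gap 0.0 q [-0.19  0.24  1.48 -0.    1.42 -0.4 ]
shift cm [-0.04  0.05  0.13] rot [0.    0.004 0.   ]
```

The force has risen to 8 N with no movement, so the gate is on its stop. I back straight off, then go up.

{"name": "send_rows", "arguments": {
  "steps": [
    [-0.5,0,0,0,0,0],
    [-1.5,0,0,0,0,0],
    [-3,0,0,0,0,0],
    [-4.5,0,0,0,0,0],
    [-6,0,0,0,0,0]
  ]
}}

```text
t: 8.95
tcp_pos: [598.7, -112.1, 91.3]
orientation: [0.628, 0.778, 0.0, -0.0]
wrist_force: [0.4, 0.5, 1.3]
finger_gap: -0.002
grasp_force: 0.0
```

{"name": "send_rows", "arguments": {
  "steps": [
    [0,0,-3,0,0,0],
    [0,0,-6,0,0,0],
    [0,0,-9,0,0,0],
    [0,0,-11,0,0,0],
    [0,0,-11,0,0,0]
  ]
}}

```text
t: 9.45
tcp_pos: [600.5, -112.3, 205.8]
orientation: [0.629, 0.778, 0.002, 0.004]
wrist_force: [-0.9, 0.0, 0.5]
finger_gap: -0.0
grasp_force: 0.0
```

```bash
python3 -c "from h import *
delta(-200,0,200)
gate('scene')
cv2.imwrite('pics/a4.png',cv2.resize(nut()[80:340,90:450],None,fx=2,fy=2))
cv2.imwrite('pics/t4.png',get_image('top')['color'])"
```

```text
t 9.45 tcp base [-212.3   -1.3  205.8] F [-0.9  0.   0.5] gap -0.0 q [-0.28  0.22  1.27  0.    1.64 -0.49]
shift cm [ 1.23 -0.14  0.58] rot [0.007 0.004 0.001]
scene 342 [-140.6  -33.2   58.6] [-132.7   20.3  125.7]
 top [-136.3   -9.3  124.3]
blue 2264 [ 23.2 -33.7 128.4] [-25. -44.  85.] [ 80.  10. 144.]
```

View pics/a4.png

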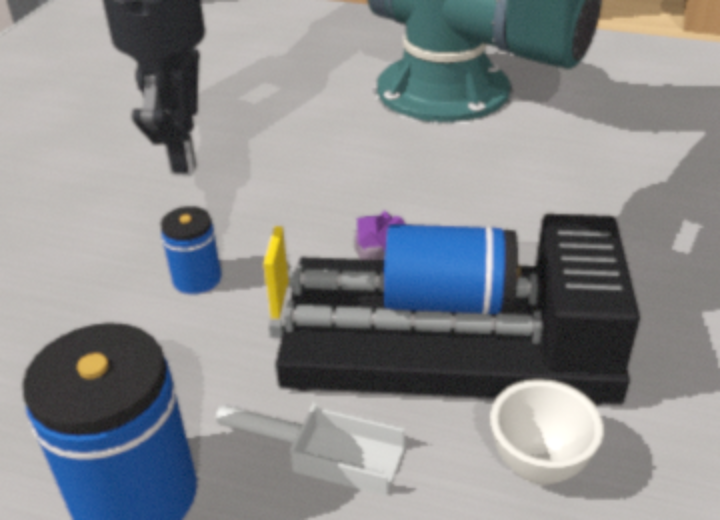

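View pics/t4.png

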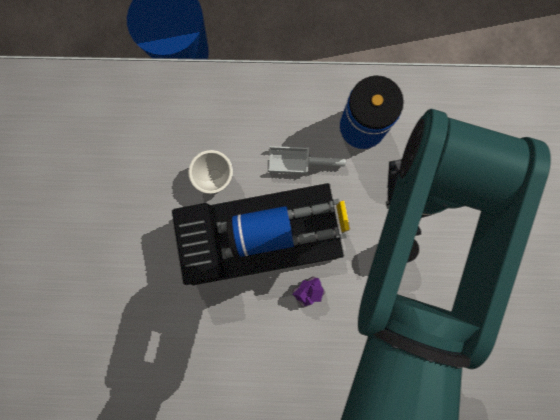

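The barrel lies along the rollers, at (450,270) in the scene view and (262,231) in the top view, with its lid towards the motor. The gate is upright at (277,275), and the other objects are where they were.

```bash
python3 -c "from bench import *
print(finish_job())"
```

```text
the job is handed in; nothing more can be done
None
```

The job is handed in at about 9.5 s of the 48 s allowed: the barrel lies on the rollers with its lid towards the motor, the gate stands upright against its stop, and the amethyst, scoop and mortar were not touched.

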